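# Set the sander's levelling foot on a wooden packing

## Robot

A 7-joint arm with a two-finger parallel gripper is mounted at the origin on a cart in front of the work surface, level with it; the furniture and walls round the work are solid. World frame = base frame: x ahead of the robot, y to its left, z up, the work surface at z = 0. Lengths are in m, angles in rad, forces in N, time in s.
With the tool pointing down it reaches from about 0.425 to 1.025 m from the base axis. Payload 9.4 kg.
Tool frame: the origin (TCP) lies on the front face of the gripper's body, between the roots of the fingers; the fingertips stand 73 mm ahead of it and the grasp point (between the pads) lies 54 mm ahead of it; z points along the fingers, x is the direction in which the jaws open and shut, and the axes are right-handed (so a half turn about z gives the same grasp; the last joint's range is limited). The gripper opens to 85 mm and grips with 20 to 120 N. Pads are 22 mm wide; open, the fingers measure 114 mm over their backs; the gripper's body (76 mm by 85 mm) begins 54 mm behind the grasp point. The pads swing forward as they close: fully open they stand 13 mm farther back than shut.
Start: joints at [-1.304, 0.599, -0.003, 1.599, 0.002, 0.943, -0.08], TCP at [0.244, 0.683, 0.304] pointing down, gripper open.
Joint ranges: [-2.57, 2.57], [-0.35, 1.97], [-1.29, 1.29], [0.11, 2.56], [-1.05, 4.19], [0.11, 1.86], [-2.63, 2.63]. Speed limits (rad/s): [2.22, 2.22, 3.01, 3.01, 3.14, 3.14, 3.14].

## Interface

Orientations are given as a unit quaternion [x, y, z, w].
In Python, from rig import telemetry, viewer, job_done gives the robot as it stands.
- The arm moves only by the tool send_rows, never from a script. Its argument "series" is a list of rows, each a list of 6 numbers: the shift along the world's x, y, z in m, then the turn, a rotation vector about the world's x, y, z in degrees. In form: [[x, y, z, ax, ay, az], ...]. A call has 1 to 5 rows; each row is the pose to reach, as a shift and turn from the pose commanded when the call began; what a row does not reach only later rows make up. A row lasts 1/10 s, in which the tool goes at most 50 mm and 8.59 degrees, less where a joint would pass 70% of its speed; a pose out of reach is approached as far as the arm can. A call with a gripper value outside its range is refused whole. "claw" is the finger opening in m, from 0 to 0.0854, set as the call begins (left out, the last holds). The fingers move at their own pace and stop on an object; the grip force is fixed at half the most. Time passes only in rows, so rows that repeat a pose let the fingers close. It gives the time, the measured TCP pose, the force and the opening at its end, in the units of the state.
- telemetry.sense(): the state, without advancing time (a new reading comes with each control period).
- viewer.camera(name): name is "scene" or "top" or "wrist"; returns a dict with "pixels" (400x640x3 uint8, red, green, blue), "K" (3x3 intrinsics, pixels), "rvec" (rotation vector, rad) and "tvec" (3), from world to camera coordinates, as OpenCV has them. Camera axes: x right, y down, z forward; pixel columns grow to the right and rows downward; lengths in m; the calibration is good to about 2 mm. The wrist camera is an equidistant fisheye: a pixel r from the principal point sees the ray r / f radians off the axis. A picture is of the moment at which its call begins. There is no depth.
- job_done(): hands the job in, once; it reports no verdict.
The state is a dict: "time_s": time; "q": joint angles; "qd": joint speeds; "effort": joint torques, N m; "position": TCP position; "ee_rot": TCP orientation; "ft_force": force on the tool from outside, world axes, zero at the start; "moment": the same for the moment, N m; "finger_gap": finger opening in m.
Only numpy, scipy, OpenCV 4.12 (cv2) and the standard library are available. Lean on these libraries where they do the work, as an engineer would, in place of code of your own. Each camera call takes 0.05 s, during which the arm holds its last target.

## Task

Put the wooden offcut, lying flat on the bench, under the raised levelling foot of the small disc sander so that the foot's whole pad will stand on the wood, and let go of it. Then screw the foot down by its handwheel until the pad just bears on the wood: in definite light contact, but not screwed hard down. Leave the tape, the pliers and the stack of discs where they are.

Things in the scene. Friction and masses are not known exactly. Their poses are not given: they have to be found in the camera images.
- sander: small grey bench disc sander, screwed to the bench (cannot move). Origin on the bench top (z = 0) exactly below the axis of its levelling foot; +x of its frame runs from the foot along the support arm to the motor, z up. The arm is 36 mm wide, its underside 70 mm above the bench (boss round the screw: 68 mm). The space under it is open from the front and both sides for 190 mm behind the foot.
- boss_top (a point): centre of the top of the round boss (42 mm across, 96 mm above the bench) at the end of the sander's arm, through which the levelling screw passes; on the screw's axis, fixed. Axes as the sander's.
- table_edge (a point): middle of the near upper edge of the sander's work table: 103 mm above the bench, 138 mm behind the foot (sander's +x), 150 mm wide across the arm. Behind it from 220 to 370 mm are the disc and motor, up to 195 mm high. Fixed.
- screw: levelling screw with its handwheel, upright. Origin: centre of the 84 mm aluminium wheel (6 mm thick), on the screw's axis; x points to the wheel's grip. Clockwise from above screws it down, 6 mm a turn; wheel and foot turn and sink together. Stays where left. At the foot, hidden from measurement, is a round rubber pad 28 mm across: at the start it is 2 to 7.5 mm higher than the offcut is thick.
- grip: black upright grip on the handwheel, 32 mm from the screw's axis; spins freely on its pin. 14 mm thick, 38 mm high; origin at its middle, 27 mm above the wheel's centre. Free driving takes about 1 N (near 0 at a pause); once the pad bears on the wood the push along the grip's path, at a pause too, rises by about 0.25 N per newton of bearing force. The pad gives 1 mm per 10 N: 9 N a radian.
- offcut: pine offcut, loose block 45 (x) x 160 (y, along the grain) x 38 (z) mm, 0.18 kg. Origin at the centre of its underside. Lies to the left or to the right of the sander's foot.
- black_tape: roll of black tape lying flat, 62 mm across, 19 mm high, origin at the centre of its underside; leave alone
- pliers: combination pliers lying flat, 48 x 181 (y) x 15 mm, origin at the centre of the underside; leave alone
- discs: stack of spare sanding discs lying flat, 117 mm across, 31 mm high, origin at the centre of its underside; leave alone
Not all that is in view belongs to the job. There is more than one size of the offcut; the one meant has the size given above.

How it is judged:
On the way, in this order (a step that is already met when the one before it is completed fails the run):
1. the offcut lies flat on the bench under the foot, with the whole pad over it, and is let go (x of screw in the frame of offcut between -0.0095 and 0.0095 m and y of screw in the frame of offcut between -0.067 and 0.067 m and height (world z) of offcut below 0.003 m and angle between offcut's own z axis and vertical below 0.05 rad and contact force between the fingers and offcut below 0.1 N), for 0.2 s.
2. the foot is screwed down until its pad bears on the offcut (contact force between screw and offcut above 1.5 N), for 0.2 s.
At the end, for the whole second after the job is handed in: the offcut lies flat on the bench with the foot's whole pad on it (screw axis within 9.5 mm of its long centre line and 67 mm of its middle), the pad bears on it with 1.5 to 13 N, and everything is at rest (contact force between screw and offcut between 1.5 and 13 N and x of screw in the frame of offcut between -0.0095 and 0.0095 m and y of screw in the frame of offcut between -0.067 and 0.067 m and height (world z) of offcut below 0.003 m and angle between offcut's own z axis and vertical below 0.05 rad and linear speed of offcut below 0.01 m/s and angular speed of screw below 0.05 rad/s); the robot touches nothing.
It fails at once if the foot is forced against the offcut with more than 25 N (screwed hard down, or the offcut rammed against it) (contact force between screw and offcut above 25 N).
It fails at once if the tape, the pliers or the discs is moved by more than 30 mm (distance of any of black_tape, pliers, discs from where it was at the start of the episode above 0.03 m).
It also fails if it takes over 72 s, if anything falls off the work surface, if the arm or the gripper's body presses on something with over 40 N, if the wrist force passes 120 N, or if a joint passes its speed limit or range.

## Working session

There is one attempt and no reset: what is moved stays moved. The work goes in short steps, Python scripts to look and compute and a tool call to move; the robot and the scene stay as the last step left them, time stands still between calls to the robot, and variables do not carry over. Pictures are saved under pics/ and viewed, and the job is handed in when it is done.

Besides the shell and the picture viewer there is one more tool, called after "Call:" in YAML: its name, and indented under it one key for each argument. send_rows: Moves the arm, as the interface text tells. Its arguments: {"type":"object","properties":{"series":{"type":"array"},"claw":{"type":"number"}},"required":["series"]}

```bash
ls; mkdir -p pics; python3 - <<'E'
from rig import telemetry, viewer
import cv2
print(telemetry.sense())
for n in ["scene","top","wrist"]:
    c=viewer.camera(n); cv2.imwrite(f"pics/{n}0.png",c["pixels"][:,:,::-1]); print(n,c["K"],c["rvec"],c["tvec"])
E
```

```text
pics
{'time_s': 0.0, 'q': array([-1.3036874 ,  0.60011808, -0.00251687,  1.60015297,  0.00181493,
        0.94290566, -0.0797911 ]), 'qd': array([ 0.0002596 , -0.00140708,  0.00103208,  0.00160763, -0.00085885,
       -0.0002075 , -0.00103815]), 'effort': array([-1.42989025e-03, -7.76438069e+01,  1.56422585e+00, -2.57990777e+01,
        1.22187665e-02,  8.91140895e-03, -4.56244902e-05]), 'position': array([0.24427877, 0.68221244, 0.3030141 ]), 'ee_rot': array([ 8.17625665e-01,  5.75749638e-01, -5.93724425e-04,  5.23046948e-04]), 'ft_force': array([ 0.47475605, -0.48485348,  1.04260235]), 'moment': array([0.03463508, 0.02401167, 0.04340239]), 'finger_gap': 0.08542048590146083}
scene [[434.43794876   0.         319.25351605]
 [  0.         434.43794876 205.91156455]
 [  0.           0.           1.        ]] [ 2.09676618 -1.2815732   0.48624849] [-0.21005183  0.42456381  0.90937433]
top [[518.00119215   0.         331.57461758]
 [  0.         518.00119215 195.91648648]
 [  0.           0.           1.        ]] [ 2.10720191 -1.94068479  0.34762766] [-0.01841668  0.53950391  1.37866565]
wrist [[309.70691629   0.         316.08367359]
 [  0.         309.70691629 200.79968469]
 [  0.           0.           1.        ]] [-2.3515993  -1.65333114 -0.25844662] [-0.7239931  -0.03882225  0.38076969]
```

View pics/scene0.png

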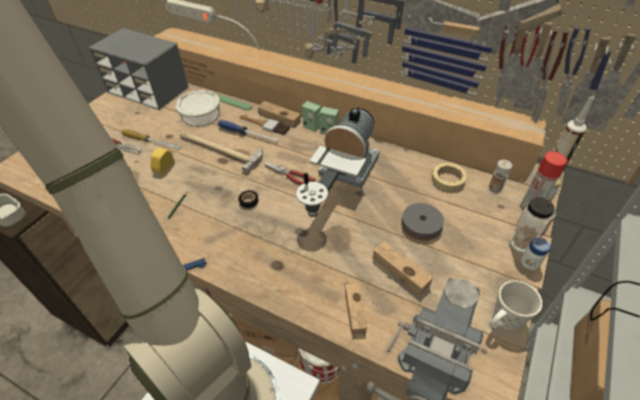

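View pics/top0.png

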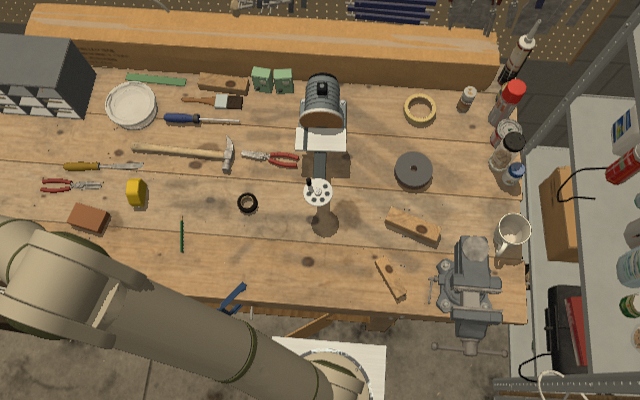

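View pics/wrist0.png

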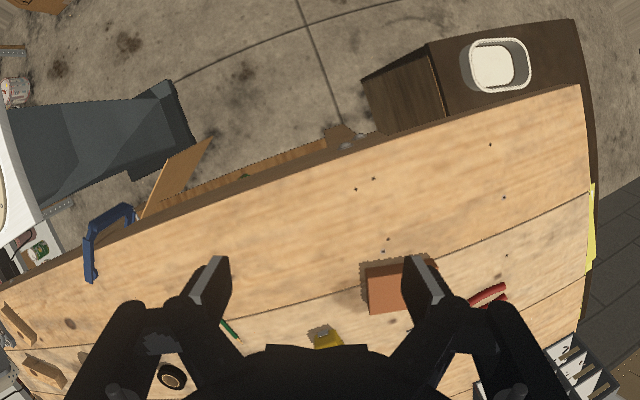

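The top view shows the sander foot and wheel near (318,192), the tape at (247,202), the pliers at (272,158) and the discs at (413,170). There are two wood candidates, at (413,227) and (390,278). I'll enlarge that area.

```bash
python3 - <<'E'
import cv2
t=cv2.imread("pics/top0.png"); 
cv2.imwrite("pics/c1.png",cv2.resize(t[190:310,360:460],None,fx=6,fy=5,interpolation=cv2.INTER_CUBIC)[:600])
cv2.imwrite("pics/c2.png",cv2.resize(t[120:240,280:360],None,fx=5,fy=5,interpolation=cv2.INTER_CUBIC))
s=cv2.imread("pics/scene0.png"); 
cv2.imwrite("pics/c3.png",cv2.resize(s[150:270,250:410],None,fx=5,fy=5,interpolation=cv2.INTER_CUBIC))
E
```

```text
(no output)
```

View pics/c1.png

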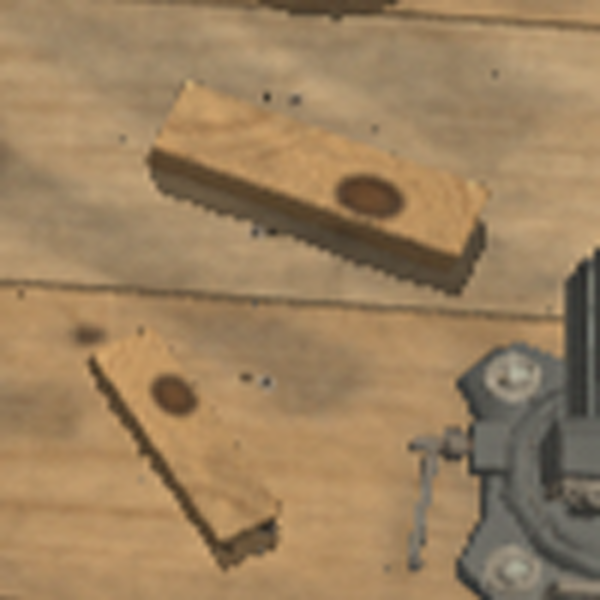

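View pics/c2.png

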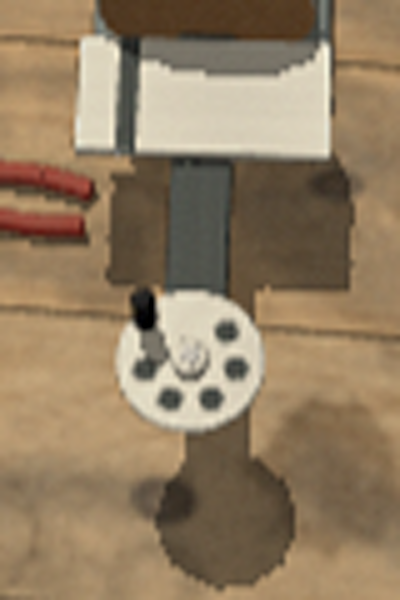

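View pics/c3.png

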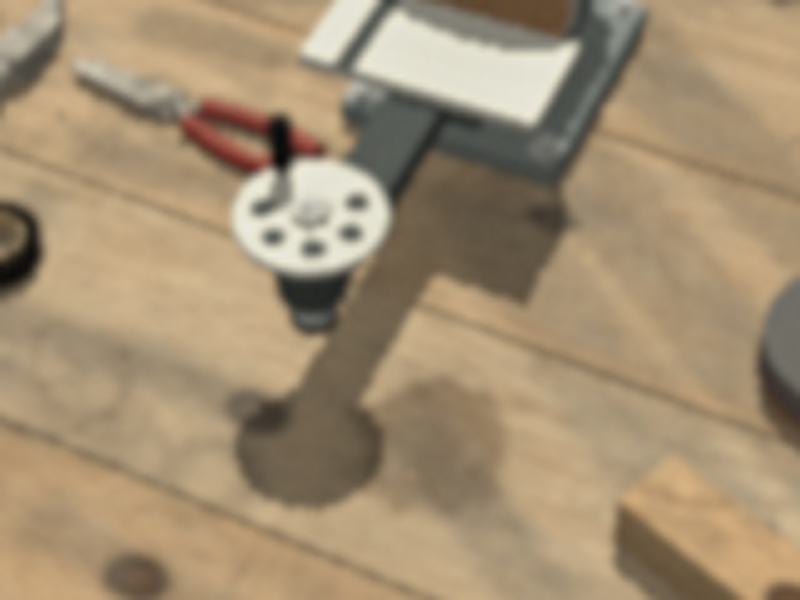

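```bash
cat > h.py <<'E'
import numpy as np, cv2
from rig import telemetry, viewer
C={'top':(np.array([[518.00119215,0,331.57461758],[0,518.00119215,195.91648648],[0,0,1]]),np.array([2.10720191,-1.94068479,0.34762766]),np.array([-0.01841668,0.53950391,1.37866565])),
'scene':(np.array([[434.43794876,0,319.25351605],[0,434.43794876,205.91156455],[0,0,1]]),np.array([2.09676618,-1.2815732,0.48624849]),np.array([-0.21005183,0.42456381,0.90937433]))}
def ray(n,p):
    K,r,t=C[n];R=cv2.Rodrigues(r)[0];d=R.T@np.linalg.inv(K)@np.array([p[0],p[1],1.]);return -R.T@t,d/np.linalg.norm(d)
def atz(n,p,z):
    o,d=ray(n,p);return o+d*(z-o[2])/d[2]
def tri(pa,pb):
    o1,d1=ray('top',pa);o2,d2=ray('scene',pb)
    A=np.c_[d1,-d2];s=np.linalg.lstsq(A,o2-o1,rcond=None)[0];a=o1+s[0]*d1;b=o2+s[1]*d2;return (a+b)/2,np.linalg.norm(a-b)
def proj(n,P):
    K,r,t=C[n];return cv2.projectPoints(np.atleast_2d(np.array(P,float)),r,t,K,None)[0][:,0]
def crop(u,x0,y0,fx,fy): return ((u[0]+.5)/fx-.5+x0,(u[1]+.5)/fy-.5+y0)
E
python3 - <<'E'
from h import *
np.set_printoptions(precision=4,suppress=True)
for L in ([(190,82),(152,152),(462,262),(487,187)],[(145,330),(93,360),(225,548),(278,512)]):
  for z in (.038,.02):
    P=np.array([atz('top',crop(u,360,190,6,5),z) for u in L]); print(z,P.mean(0),[np.linalg.norm(P[i]-P[i-1]) for i in range(4)]); print(P)
c2=lambda u:crop(u,280,120,5,5); c3=lambda u:crop(u,250,150,5,5)
print('wheel',tri(c2((190,357)),c3((312,212))))
print('griptop',tri(c2((143,293)),c3((280,121))))
print('table L,R corners',tri(c2((77,154)),c3((302,58))),tri(c2((328,157)),c3((540,124))))
for p in [(247,202),(413,170)]: print(atz('top',p,.02))
for p in [(243,154),(298,160),(297,167)]: print('pl',atz('top',p,.01))
E
```

```text
0.038 [ 0.4944 -0.2162  0.038 ] [np.float64(0.15517290746120938), np.float64(0.04768559221488823), np.float64(0.1603955494874665), np.float64(0.04744491201497086)]
[[ 0.5433 -0.1502  0.038 ]
 [ 0.4986 -0.1336  0.038 ]
 [ 0.4447 -0.2847  0.038 ]
 [ 0.4907 -0.2962  0.038 ]]
0.02 [ 0.5001 -0.2187  0.02  ] [np.float64(0.1571096528825392), np.float64(0.04828076603676617), np.float64(0.16239747979317523), np.float64(0.04803708185707672)]
[[ 0.5497 -0.152   0.02  ]
 [ 0.5044 -0.1351  0.02  ]
 [ 0.4498 -0.2881  0.02  ]
 [ 0.4964 -0.2998  0.02  ]]
0.038 [ 0.3329 -0.1565  0.038 ] [np.float64(0.11845607612921444), np.float64(0.03059948706505866), np.float64(0.12049854088776661), np.float64(0.03225024761177849)]
[[ 0.3923 -0.1352  0.038 ]
 [ 0.3729 -0.1116  0.038 ]
 [ 0.2722 -0.1778  0.038 ]
 [ 0.2941 -0.2015  0.038 ]]
0.02 [ 0.3366 -0.1583  0.02  ] [np.float64(0.11993455112092201), np.float64(0.030981405645034404), np.float64(0.12200250830810803), np.float64(0.03265276967842524)]
[[ 0.3968 -0.1368  0.02  ]
 [ 0.3771 -0.1128  0.02  ]
 [ 0.2752 -0.1798  0.02  ]
 [ 0.2974 -0.2038  0.02  ]]
wheel (array([0.5404, 0.0646, 0.1253]), np.float64(0.0018996698741436712))
griptop (array([0.5604, 0.0923, 0.1638]), np.float64(0.0003038471705900486))
table L,R corners (array([0.6724, 0.1432, 0.0986]), np.float64(0.0036111238691245665)) (array([ 0.6834, -0.0046,  0.0981]), np.float64(0.005352866270625783))
[0.5267 0.2783 0.02  ]
[ 0.6717 -0.2134  0.02  ]
pl [0.6863 0.3145 0.01  ]
pl [0.6802 0.1417 0.01  ]
pl [0.6565 0.1423 0.01  ]
```

The larger block at (413,227) measures about 160 × 47 mm, so that is the offcut, at centre (0.494, -0.216) with its long axis at 70°. The smaller one is a decoy of about 120 × 31 mm. The wheel axis is near (0.540, 0.065). I'll go above the offcut's right-hand end, keeping high on the way.

Call:
send_rows:
  series:
    - [0.032, -0.038, 0, 0, 0, -8]
    - [0.064, -0.076, 0, 0, 0, -16]
    - [0.096, -0.114, 0, 0, 0, -24]
    - [0.128, -0.152, 0, 0, 0, -32]
    - [0.16, -0.19, 0, 0, 0, -40]

```text
time_s: 0.65
position: [0.4053, 0.4909, 0.3039]
ee_rot: [0.966, 0.259, 0.0, 0.0]
ft_force: [0.2, 0.5, -0.0]
finger_gap: 0.0857
```

Call:
send_rows:
  series:
    - [0.02, -0.045, 0, 0, 0, -8]
    - [0.04, -0.09, 0, 0, 0, -16]
    - [0.06, -0.135, 0, 0, 0, -24]
    - [0.08, -0.18, 0, 0, 0, -32]
    - [0.1, -0.225, 0, 0, 0, -40]

```text
time_s: 1.15
position: [0.5048, 0.2657, 0.304]
ee_rot: [0.996, -0.087, 0.0, -0.0]
ft_force: [0.3, -0.2, 0.6]
finger_gap: 0.0856
```

Call:
send_rows:
  series:
    - [0.006, -0.049, 0, 0, 0, -2]
    - [0.012, -0.098, 0, 0, 0, -4]
    - [0.018, -0.147, 0, 0, 0, -6]
    - [0.024, -0.196, 0, 0, 0, -8]
    - [0.03, -0.245, 0, 0, 0, -10]

```text
time_s: 1.65
position: [0.5343, 0.0207, 0.3039]
ee_rot: [0.985, -0.172, 0.0, -0.0]
ft_force: [1.5, 0.9, -0.8]
finger_gap: 0.0851
```

Call:
send_rows:
  series:
    - [-0.011, -0.048, 0, 0, 0, 0]
    - [-0.022, -0.096, 0, 0, 0, 0]
    - [-0.033, -0.144, 0, 0, 0, 0]
    - [-0.044, -0.192, 0, 0, 0, 0]
    - [-0.055, -0.24, 0, 0, 0, 0]

```text
time_s: 2.15
position: [0.4786, -0.2191, 0.3039]
ee_rot: [0.985, -0.171, 0.0, -0.0]
ft_force: [0.5, 0.4, -0.2]
finger_gap: 0.0852
```

Call:
send_rows:
  series:
    - [0, -0.02, -0.04, 0, 0, 0]
    - [0, -0.04, -0.08, 0, 0, 0]
    - [0, -0.04, -0.12, 0, 0, 0]
    - [0, -0.04, -0.12, 0, 0, 0]

```text
time_s: 2.55
position: [0.4773, -0.257, 0.1799]
ee_rot: [0.985, -0.172, -0.004, -0.001]
ft_force: [-0.5, 0.8, 0.2]
finger_gap: 0.0853
```

```bash
python3 - <<'E'
from h import *
for n in ["top","wrist"]:
    c=viewer.camera(n); cv2.imwrite(f"pics/{n}1.png",c["pixels"][:,:,::-1])
    if n=="wrist":
        R=cv2.Rodrigues(c["rvec"])[0];K=c["K"]
        s=telemetry.sense();print(s['position'],s['ee_rot'])
        # wood edges: project predicted corners
        for P in [(.5433,-.1502,.038),(.4986,-.1336,.038),(.4447,-.2847,.038),(.4907,-.2962,.038)]:
            p=R@np.array(P)+c["tvec"];th=np.arctan2(np.hypot(*p[:2]),p[2]);print(K[:2,2]+K[0,0]*th*p[:2]/np.hypot(*p[:2]))
E
```

```text
[ 0.47911577 -0.25735595  0.18397763] [ 9.85232866e-01 -1.71216966e-01 -9.41230802e-04 -2.53876159e-04]
[354.12734888  42.03185645]
[283.99750775  41.27564437]
[289.06383348 257.17271742]
[349.38613494 251.85005215]
```

View pics/wrist1.png

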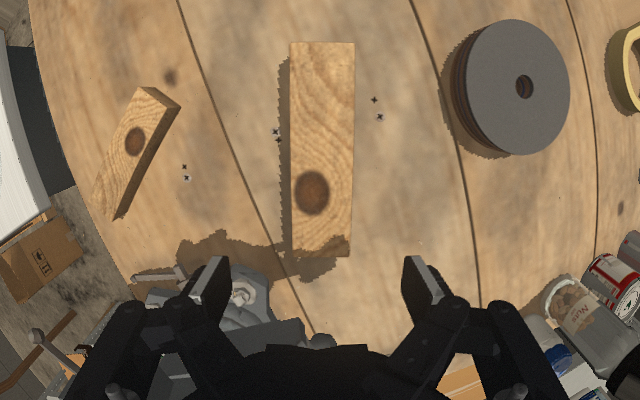

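The wrist view matches the prediction, with the offcut's near corners at about (292,256) and (350,257). I'll descend and grip.

Call:
send_rows:
  series:
    - [0.0025, 0.0035, -0.03, 0, 0, 0]
    - [0.0025, 0.0035, -0.06, 0, 0, 0]
    - [0.0025, 0.0035, -0.085, 0, 0, 0]
    - [0.0025, 0.0035, -0.105, 0, 0, 0]
    - [0.0025, 0.0035, -0.105, 0, 0, 0]

```text
time_s: 3.15
position: [0.4825, -0.2534, 0.0791]
ee_rot: [0.985, -0.17, 0.0, -0.0]
ft_force: [-0.9, 0.1, -0.2]
finger_gap: 0.0852
```

Call:
send_rows:
  series:
    - [0, 0, 0, 0, 0, 0]
    - [0, 0, 0, 0, 0, 0]
    - [0, 0, 0, 0, 0, 0]
    - [0, 0, 0, 0, 0, 0]
    - [0, 0, 0, 0, 0, 0]
  claw: 0.03

```text
time_s: 3.65
position: [0.4826, -0.254, 0.0806]
ee_rot: [0.985, -0.171, 0.001, 0.0]
ft_force: [-0.1, 0.5, 12.2]
finger_gap: 0.0445
```

```bash
python3 - <<'E'
from h import *
for n in ["top","scene","wrist"]:
    c=viewer.camera(n); cv2.imwrite(f"pics/{n}2.png",c["pixels"][:,:,::-1])
s=telemetry.sense();print(s['position'],s['ft_force'],s['finger_gap'])
E
```

```text
[ 0.4826397  -0.25404942  0.08064233] [-0.82876124  0.62332651 11.27788761] 0.04378651750275468
```

View pics/wrist2.png

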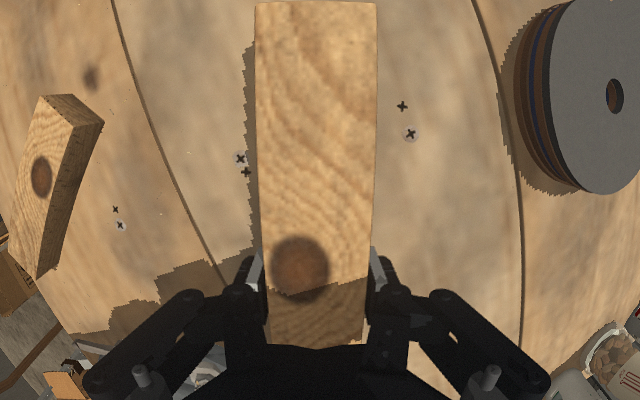

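View pics/scene2.png

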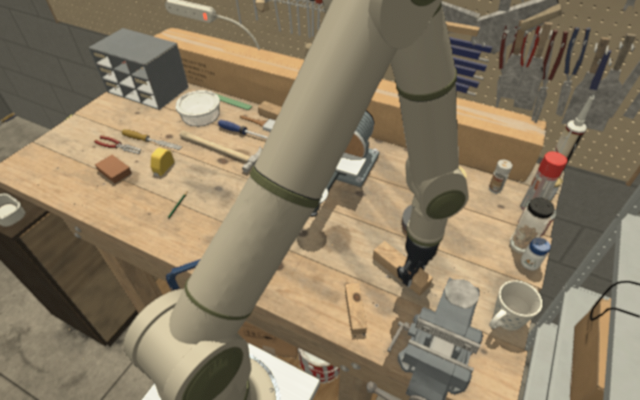

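The offcut is gripped: opening 44 mm and about 11 N pressing down. I'll check where the wrist camera sits relative to the wheel before sliding the block in.

```bash
python3 - <<'E'
from h import *
c=viewer.camera("wrist");R=cv2.Rodrigues(c["rvec"])[0]
s=telemetry.sense();p=-R.T@c["tvec"]-s['position'];u=np.array([.338,.941,0]);print(p,p@u,R[2], s['ft_force'],s['q'])
E
```

```text
[0.02615948 0.07388894 0.07041112] 0.07837139663119724 [-0.10140775 -0.28907348 -0.95192069] [ 0.32593635  1.66853293 11.71600823] [ 0.260395    0.74657571  0.17880911  2.16766083 -0.48632109  0.26201556
  0.52073871]
```

Call:
send_rows:
  series:
    - [0, 0, 0.002, 0, 0, 0]
    - [0, 0, 0.002, 0, 0, 0]

```text
time_s: 4.05
position: [0.4821, -0.254, 0.0816]
ee_rot: [0.985, -0.171, 0.0, 0.0]
ft_force: [0.2, -0.3, -2.3]
finger_gap: 0.0445
```

The wrist camera sits 78 mm ahead of the TCP on the wheel side, at wheel height, so carrying the block all the way in could hit the wheel. I'll drag it only partway and square it up, then push the end face with the tool tilted back.

Call:
send_rows:
  series:
    - [0.007, 0.02, 0, 0, 0, 2]
    - [0.014, 0.04, 0, 0, 0, 5]
    - [0.022, 0.06, 0, 0, 0, 8]
    - [0.03, 0.08, 0, 0, 0, 11]
    - [0.037, 0.1, 0, 0, 0, 14]

```text
time_s: 4.55
position: [0.5192, -0.1531, 0.0809]
ee_rot: [0.999, -0.049, 0.0, 0.0]
ft_force: [0.6, 0.3, -2.2]
finger_gap: 0.0442
```

Call:
send_rows:
  series:
    - [0.007, 0.02, 0, 0, 0, 2]
    - [0.014, 0.04, 0, 0, 0, 4]
    - [0.021, 0.059, 0, 0, 0, 5.7]
    - [0.021, 0.059, -0.001, 0, 0, 5.7]
    - [0.021, 0.059, -0.001, 0, 0, 5.7]

```text
time_s: 5.05
position: [0.5409, -0.0926, 0.0807]
ee_rot: [1.0, 0.002, 0.001, -0.001]
ft_force: [0.7, 4.0, 7.0]
finger_gap: 0.0443
```

```bash
python3 - <<'E'
from h import *
for n in ["top","scene"]:
    c=viewer.camera(n); cv2.imwrite(f"pics/{n}3.png",c["pixels"][:,:,::-1])
t=cv2.imread("pics/top3.png");cv2.imwrite("pics/c4.png",cv2.resize(t[150:270,270:430],None,fx=5,fy=5,interpolation=cv2.INTER_CUBIC))
s=telemetry.sense();print(s['position'],s['ee_rot'],s['ft_force'],s['finger_gap'])
E
```

```text
[ 0.5407004  -0.09344296  0.08066782] [ 9.99998988e-01  1.01507542e-03  7.73730619e-04 -6.28994150e-04] [0.90061807 4.00142199 6.998092  ] 0.043966981648087246
```

View pics/c4.png

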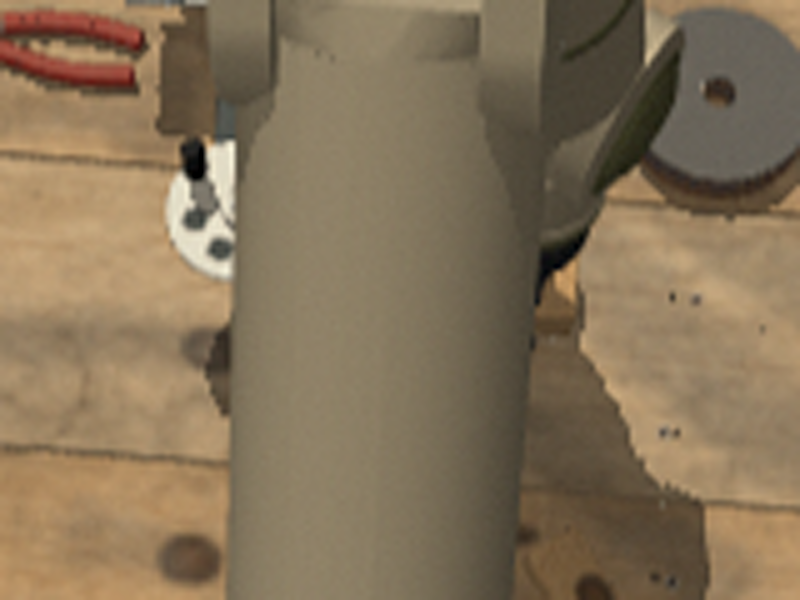

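View pics/scene3.png

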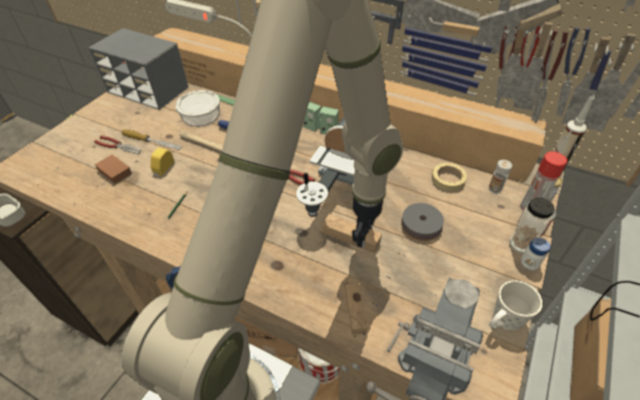

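The block is squared along y near the wheel, but the arm hides it in the top view. I'll take a wrist view.

```bash
cat >> h.py <<'E'
def wproj(c,P):
    R=cv2.Rodrigues(c["rvec"])[0];p=R@np.array(P,float)+c["tvec"];r=np.hypot(*p[:2]);return c["K"][:2,2]+c["K"][0,0]*np.arctan2(r,p[2])*p[:2]/r
def wray(c,u):
    R=cv2.Rodrigues(c["rvec"])[0];v=(np.array(u)-c["K"][:2,2])/c["K"][0,0];t=np.linalg.norm(v);d=np.r_[v/t*np.sin(t),np.cos(t)]
    return -R.T@c["tvec"],R.T@d
def watz(c,u,z):
    o,d=wray(c,u);return o+d*(z-o[2])/d[2]
E
python3 - <<'E'
from h import *
import pickle
c=viewer.camera("wrist");pickle.dump(c,open("w3.pkl","wb")); cv2.imwrite("pics/wrist3.png",c["pixels"][:,:,::-1])
E
```

```text
(no output)
```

View pics/wrist3.png

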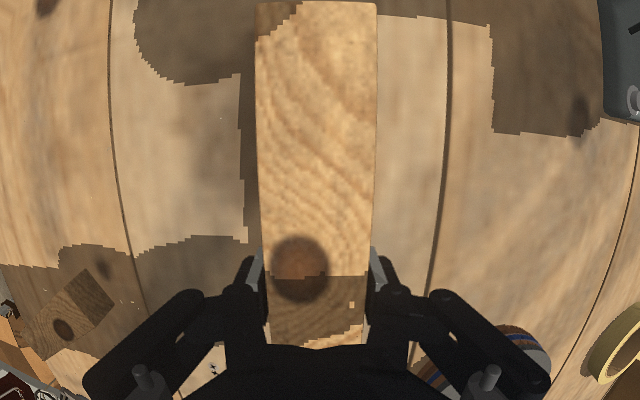

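Call:
send_rows:
  series:
    - [0, 0, 0, 0, 0, 0]
    - [0, 0, 0, 0, 0, 0]
    - [0, 0, 0, 0, 0, 0]
    - [0, 0, 0, 0, 0, 0]
  claw: 0.07

```text
time_s: 5.6
position: [0.5397, -0.0952, 0.0798]
ee_rot: [1.0, -0.0, -0.0, 0.0]
ft_force: [0.6, -1.2, 0.3]
finger_gap: 0.0703
```

Call:
send_rows:
  series:
    - [0, 0, 0.03, 0, 0, 0]
    - [0, -0.01, 0.07, 0, 0, 0]
    - [0, -0.05, 0.09, 6, 0, 0]
    - [0, -0.09, 0.09, 12, 0, 0]
    - [0, -0.09, 0.09, 18, 0, 0]

```text
time_s: 6.1
position: [0.5407, -0.1877, 0.1713]
ee_rot: [0.988, 0.0, 0.002, -0.157]
ft_force: [0.2, -0.1, -2.5]
finger_gap: 0.0706
```

Call:
send_rows:
  series:
    - [0, 0, 0, 0, 0, 0]
    - [0, 0, 0, 0, 0, 0]
    - [0, 0, 0, 0, 0, 0]
  claw: 0.02

```text
time_s: 6.4
position: [0.5398, -0.1837, 0.1696]
ee_rot: [0.988, 0.001, -0.001, -0.156]
ft_force: [0.4, 1.1, -1.3]
finger_gap: 0.0266
```

```bash
python3 - <<'E'
from h import *
import pickle
s=telemetry.sense();print(s['position'],s['ee_rot'],s['ft_force'],s['finger_gap'])
c=viewer.camera("wrist");pickle.dump(c,open("w4.pkl","wb")); cv2.imwrite("pics/wrist4.png",c["pixels"][:,:,::-1])
print([wproj(c,p) for p in [(.54,.065,.125),(.54,.065,.04)]])
E
```

```text
[ 0.53976191 -0.18365873  0.16961383] [ 9.87709052e-01  6.90852971e-04 -5.09710947e-04 -1.56301284e-01] [ 0.4187596   1.10232057 -1.29859211] 0.026558531366478125
[array([316.81645415, -96.97349365]), array([316.71896319, -22.99710026])]
```

View pics/wrist4.png

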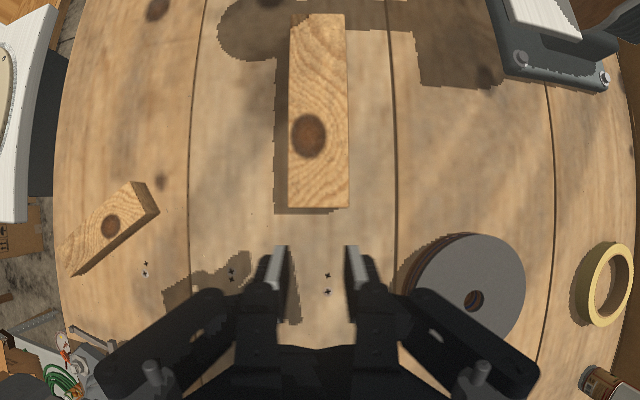

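```bash
python3 - <<'E'
from h import *
import pickle
c=pickle.load(open("w4.pkl","rb"));np.set_printoptions(precision=4,suppress=True)
P=np.array([watz(c,p,.038) for p in [(288,207),(348,208),(344,14),(290,14)]]);print(P,P.mean(0))
t=viewer.camera("top")["pixels"][:,:,::-1];cv2.imwrite("pics/c5.png",cv2.resize(t[130:250,270:430],None,fx=5,fy=5,interpolation=cv2.INTER_CUBIC))
E
```

```text
[[ 0.5191 -0.1346  0.038 ]
 [ 0.5625 -0.1354  0.038 ]
 [ 0.5625  0.0241  0.038 ]
 [ 0.5179  0.0241  0.038 ]] [ 0.5405 -0.0555  0.038 ]
```

View pics/c5.png

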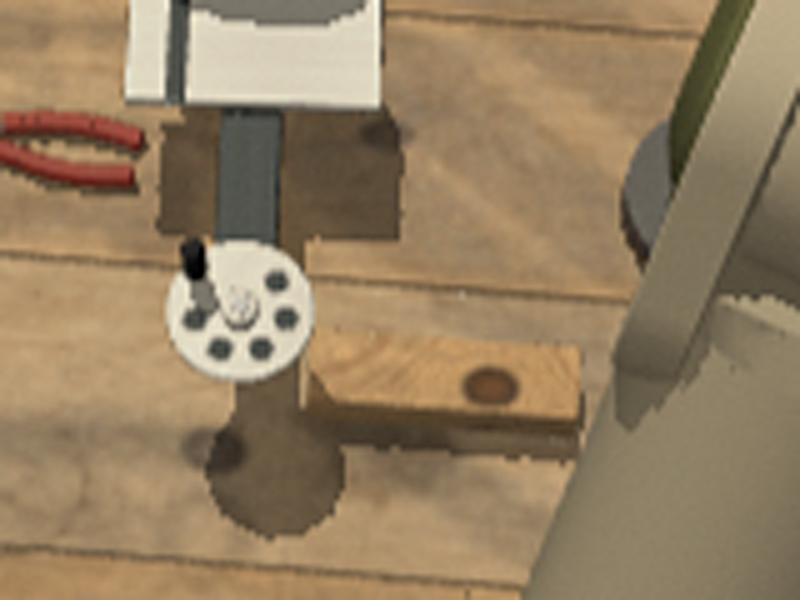

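```bash
python3 - <<'E'
from h import *
np.set_printoptions(precision=4,suppress=True)
f=lambda u:crop(u,270,130,5,5)
for z in (.122,.128): print(atz('top',f((240,311)),z))
L=atz('top',f((125,101)),.103);R=atz('top',f((381,107)),.103);print(L,R)
y=(L-R)/np.linalg.norm(L-R);x=np.array([y[1],-y[0],0]);print((L+R)/2-.138*x,np.linalg.norm(L-R),x)
# scene ellipse
c3=lambda u:crop(u,250,150,5,5)
print(atz('scene',c3((312,216)),.125))
for z in(.125,.135,.144,.163): print(z,atz('top',f((193,262)),z),atz('scene',c3((280,145)),z))
print(proj('top',[(.5405,.065,.128)]),proj('scene',[(.5405,.065,.128)]))
E
```

```text
[0.5386 0.0653 0.122 ]
[0.5364 0.0649 0.128 ]
[0.6709 0.1453 0.103 ] [ 0.6795 -0.0043  0.103 ]
[0.5374 0.0626 0.103 ] 0.1498602388012232 [0.9984 0.0572 0.    ]
[0.5389 0.0627 0.125 ]
0.125 [0.5646 0.0941 0.125 ] [0.5792 0.1042 0.125 ]
0.135 [0.5607 0.0933 0.135 ] [0.5702 0.0989 0.135 ]
0.144 [0.5572 0.0926 0.144 ] [0.5621 0.0941 0.144 ]
0.163 [0.5497 0.0912 0.163 ] [0.545 0.084 0.163]
[[317.7033 190.4216]] [[311.5147 191.3492]]
```

The block centre is at (0.5405, -0.0555) with its axis along y, and the screw axis estimates agree on (0.538, 0.064). Now I'll descend behind the end face and push.

Call:
send_rows:
  series:
    - [0, 0, -0.03, 0, 0, 0]
    - [0, 0, -0.06, 0, 0, 0]
    - [0, 0, -0.08, 0, 0, 0]
    - [0, 0, -0.087, 0, 0, 0]
    - [0, 0, -0.087, 0, 0, 0]

```text
time_s: 7.0
position: [0.5399, -0.1835, 0.0822]
ee_rot: [0.988, 0.001, -0.001, -0.157]
ft_force: [0.0, 0.3, 0.6]
finger_gap: 0.02
```

Call:
send_rows:
  series:
    - [0, 0.008, 0, 0, 0, 0]
    - [0, 0.016, 0, 0, 0, 0]
    - [0, 0.024, 0, 0, 0, 0]
    - [0, 0.032, 0, 0, 0, 0]
    - [0, 0.04, 0, 0, 0, 0]

```text
time_s: 7.5
position: [0.5401, -0.1444, 0.0834]
ee_rot: [0.988, 0.0, 0.0, -0.156]
ft_force: [-0.1, -1.5, 2.3]
finger_gap: 0.0201
```

```bash
python3 - <<'E'
from h import *
import pickle
s=telemetry.sense();print(s['position'],s['ft_force'],s['finger_gap'])
c=viewer.camera("wrist");pickle.dump(c,open("w5.pkl","wb")); cv2.imwrite("pics/wrist5.png",c["pixels"][:,:,::-1])
E
```

```text
[ 0.54012831 -0.14437473  0.08339895] [-0.13692359 -1.46834747  2.31906892] 0.020113902448885453
```

View pics/wrist5.png

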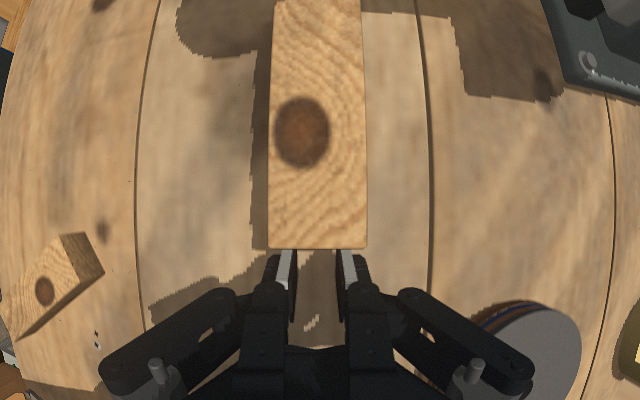

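```bash
python3 - <<'E'
from h import *
import pickle
c=pickle.load(open("w5.pkl","rb"));print([watz(c,p,.038).round(4) for p in [(268,248),(367,248),(274,60),(363,60)]])
E
```

```text
[array([ 0.5185, -0.1122,  0.038 ]), array([ 0.5628, -0.1123,  0.038 ]), array([ 0.52  , -0.0238,  0.038 ]), array([ 0.5626, -0.0237,  0.038 ])]
```

Call:
send_rows:
  series:
    - [0, 0.008, 0, 0, 0, 0]
    - [0, 0.016, 0, 0, 0, 0]
    - [0, 0.024, 0, 0, 0, 0]
    - [0, 0.032, 0, 0, 0, 0]
    - [0, 0.032, 0, 0, 0, 0]

```text
time_s: 8.05
position: [0.5397, -0.1111, 0.0829]
ee_rot: [0.988, 0.001, -0.0, -0.157]
ft_force: [-0.3, 0.2, 0.6]
finger_gap: 0.0202
```

```bash
python3 - <<'E'
from h import *
import pickle
s=telemetry.sense();print(s['position'],s['ft_force'],s['finger_gap'])
c=viewer.camera("wrist");pickle.dump(c,open("w6.pkl","wb")); cv2.imwrite("pics/wrist6.png",c["pixels"][:,:,::-1])
t=viewer.camera("scene")["pixels"][:,:,::-1];cv2.imwrite("pics/c6.png",cv2.resize(t[130:270,260:420],None,fx=4,fy=4,interpolation=cv2.INTER_CUBIC))
E
```

```text
[ 0.5396731  -0.11106556  0.08285812] [-0.31664433  0.20744423  0.63021934] 0.020175777955982358
```

View pics/wrist6.png

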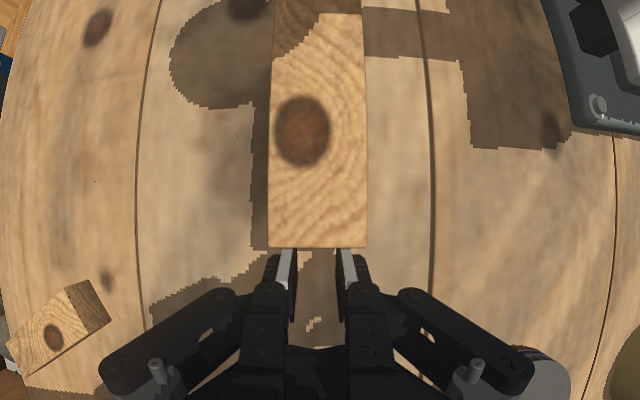

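View pics/c6.png

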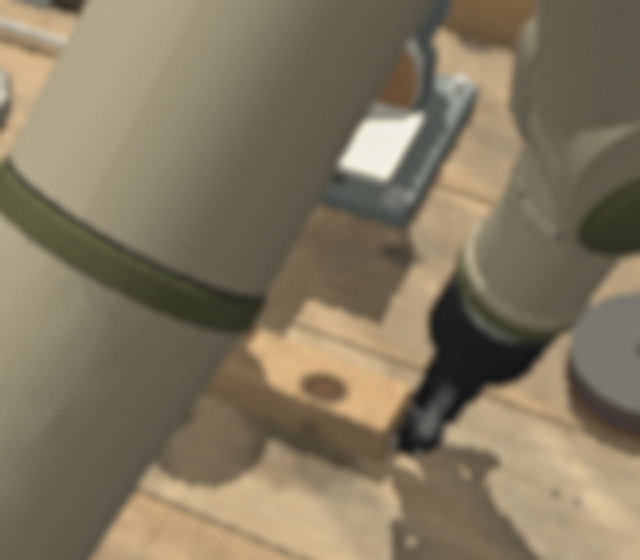

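The end face is at y ≈ -0.080, with the block straight. I'll push another 24 mm and back off.

Call:
send_rows:
  series:
    - [0, 0.008, 0, 0, 0, 0]
    - [0, 0.016, 0, 0, 0, 0]
    - [0, 0.024, 0, 0, 0, 0]
    - [0, 0.024, 0, 0, 0, 0]

```text
time_s: 8.55
position: [0.5397, -0.0871, 0.0829]
ee_rot: [0.988, 0.001, -0.0, -0.157]
ft_force: [0.2, -0.5, -1.0]
finger_gap: 0.0198
```

Call:
send_rows:
  series:
    - [0, -0.02, 0, 0, 0, 0]
    - [0, -0.05, 0, 0, 0, 0]
    - [0, -0.09, 0, 0, 0, 0]
    - [0, -0.11, 0, 0, 0, 0]
    - [0, -0.11, 0.02, 0, 0, 0]

```text
time_s: 9.05
position: [0.5385, -0.2038, 0.1012]
ee_rot: [0.988, -0.003, -0.001, -0.156]
ft_force: [0.7, 0.6, -0.2]
finger_gap: 0.02
```

```bash
python3 - <<'E'
from h import *
import pickle
s=telemetry.sense();print(s['position'],s['ft_force'],s['finger_gap'])
c=viewer.camera("wrist");pickle.dump(c,open("w7.pkl","wb")); cv2.imwrite("pics/wrist7.png",c["pixels"][:,:,::-1])
t=viewer.camera("scene")["pixels"][:,:,::-1];cv2.imwrite("pics/c7.png",cv2.resize(t[130:270,240:420],None,fx=4,fy=4,interpolation=cv2.INTER_CUBIC))
E
```

```text
[ 0.5384976  -0.20377478  0.10117694] [ 0.72551411  0.5835592  -0.21751904] 0.019964160790636447
```

View pics/wrist7.png

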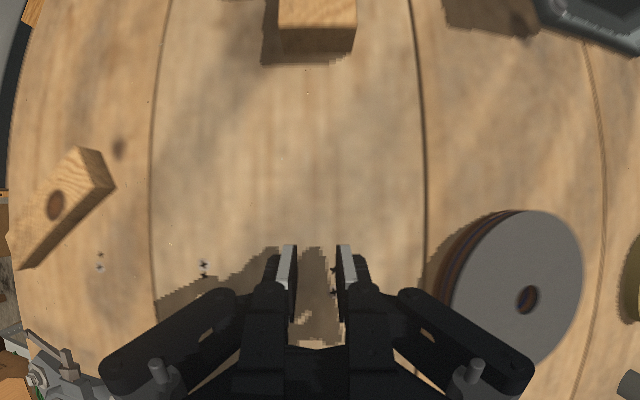

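View pics/c7.png

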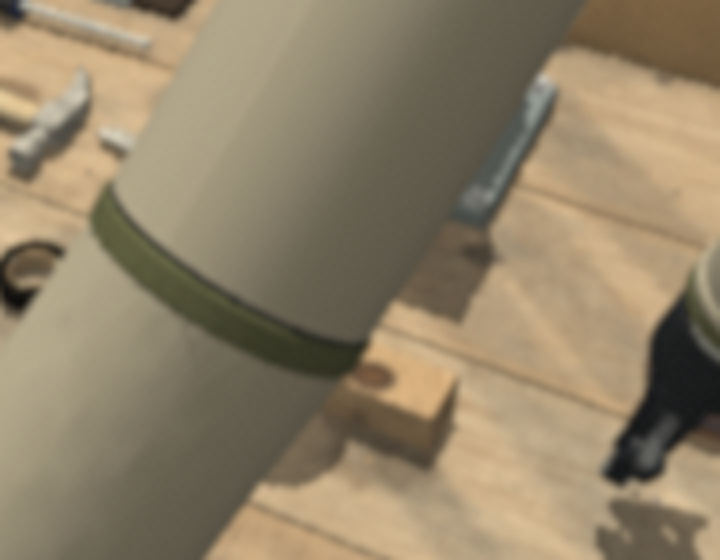

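Call:
send_rows:
  series:
    - [0, 0, 0.05, -6, 0, 0]
    - [0, 0, 0.1, -12, 0, 0]
    - [0, 0, 0.15, -18, 0, 0]
    - [0, 0.04, 0.18, -18, 0, 0]
    - [0, 0.08, 0.2, -18, 0, 0]

```text
time_s: 9.65
position: [0.5402, -0.1177, 0.3052]
ee_rot: [1.0, 0.0, 0.001, 0.0]
ft_force: [0.8, 0.7, 0.2]
finger_gap: 0.02
```

Call:
send_rows:
  series:
    - [0, 0.04, 0, 0, 0, 0]
    - [0, 0.08, 0, 0, 0, 0]
    - [0, 0.11, 0, 0, 0, 0]
    - [0, 0.12, 0, 0, 0, 0]
    - [0, 0.12, 0, 0, 0, 0]

```text
time_s: 10.15
position: [0.5397, 0.0027, 0.3025]
ee_rot: [1.0, 0.002, -0.0, -0.0]
ft_force: [0.1, -0.7, -0.9]
finger_gap: 0.0201
```

```bash
python3 - <<'E'
from h import *
import pickle
s=telemetry.sense();print(s['position'],s['ee_rot'],s['ft_force'],s['finger_gap'])
c=viewer.camera("wrist");pickle.dump(c,open("w8.pkl","wb")); cv2.imwrite("pics/wrist8.png",c["pixels"][:,:,::-1])
p=c["pixels"][:,:,::-1];y,x=wproj(c,(.538,.064,.125))[::-1].astype(int);print(x,y)
cv2.imwrite("pics/c8.png",cv2.resize(p[max(0,y-75):y+75,x-100:x+100],None,fx=4,fy=4,interpolation=cv2.INTER_CUBIC))
E
```

```text
[0.5397385  0.00268057 0.30252057] [ 9.99998469e-01  1.71879706e-03 -3.06444466e-04 -1.19173232e-04] [ 0.08265689 -0.66400919 -0.91417964] 0.02013834812955501
314 125
```

View pics/wrist8.png

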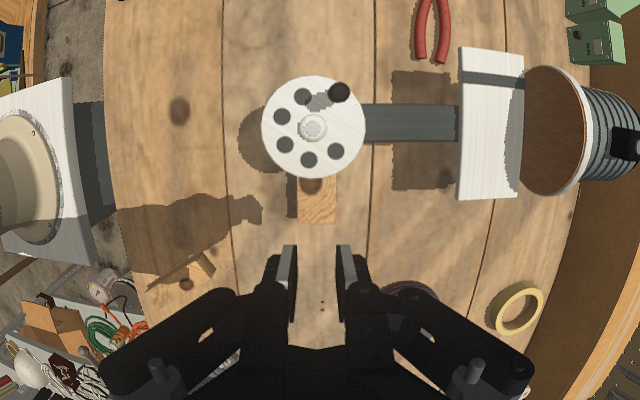

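View pics/c8.png

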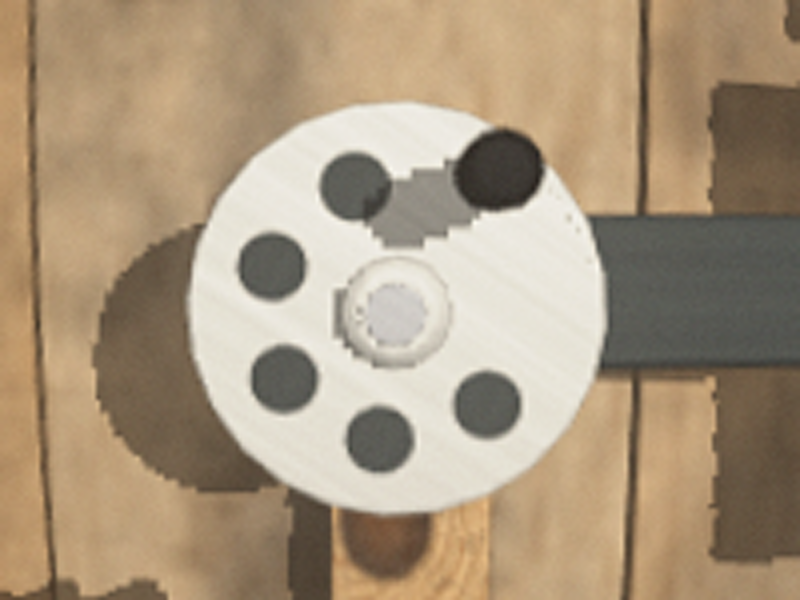

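```bash
python3 - <<'E'
from h import *
import pickle
c=pickle.load(open("w8.pkl","rb"));np.set_printoptions(precision=4,suppress=True)
f=lambda u:crop(u,214,50,4,4)
for z in (.120,.125,.128):
  C=watz(c,f((397.5,307)),z);print(z,C, [np.linalg.norm(watz(c,f(u),z)-C) for u in [(189,307),(606,307),(397,101),(397,513)]])
  g=watz(c,f((499,169)),z+.046);print(' grip',g,np.linalg.norm((g-C)[:2]),np.degrees(np.arctan2(*(g-C)[:2][::-1])))
print([watz(c,p,.038) for p in [(297,223),(336,223)]],[watz(c,f(p),.038) for p in [(333,530),(489,530)]])
E
```

```text
0.12 [0.5367 0.0631 0.12  ] [np.float64(0.04273587642217623), np.float64(0.04258720427942738), np.float64(0.04216573117859458), np.float64(0.04318373350705473)]
 grip [0.5538 0.0896 0.166 ] 0.03154396849347227 57.15714417861428
0.125 [0.5368 0.0635 0.125 ] [np.float64(0.041891090661493005), np.float64(0.041745357410366855), np.float64(0.04133221582169443), np.float64(0.04233009468613738)]
 grip [0.5535 0.0894 0.171 ] 0.030854474253236917 57.2186427791146
0.128 [0.5368 0.0637 0.128 ] [np.float64(0.041384219205083096), np.float64(0.041240249288930546), np.float64(0.040832106607554354), np.float64(0.04181791139358696)]
 grip [0.5533 0.0893 0.174 ] 0.030440795390021782 57.25687915887841
[array([ 0.5171, -0.0539,  0.038 ]), array([ 0.5626, -0.0538,  0.038 ])] [array([ 0.5178, -0.0048,  0.038 ]), array([ 0.5614, -0.0047,  0.038 ])]
```

The wrist view is clear. The wheel axis is at (0.5368, 0.0634), and the block's centreline is at x ≈ 0.540 with its end at y ≈ -0.054. That puts the foot about 3 mm off the centreline and 37 mm from the middle, inside tolerance. The grip is at about 57°, near (0.554, 0.090). Next I'll grasp it.

Call:
send_rows:
  series:
    - [0.007, 0.044, 0, 0, 0, 0]
    - [0.0144, 0.0876, 0, 0, 0, 0]
    - [0.0144, 0.0876, 0, 0, 0, 0]
    - [0.0144, 0.0876, -0.03, 0, 0, 0]
    - [0.0144, 0.0876, -0.06, 0, 0, 0]
  claw: 0.05

```text
time_s: 10.7
position: [0.555, 0.0868, 0.2428]
ee_rot: [1.0, -0.001, 0.001, 0.0]
ft_force: [0.2, 0.2, -0.1]
finger_gap: 0.0501
```

Call:
send_rows:
  series:
    - [0, 0, -0.02, 0, 0, 0]
    - [0, 0, -0.036, 0, 0, 0]
    - [0, 0, -0.036, 0, 0, 0]

```text
time_s: 11.0
position: [0.5536, 0.0862, 0.205]
ee_rot: [1.0, -0.001, -0.002, 0.001]
ft_force: [-0.1, -0.5, 0.3]
finger_gap: 0.0499
```

```bash
python3 - <<'E'
from h import *
s=telemetry.sense();print(s['position'],s['ee_rot'],s['ft_force'],s['finger_gap'],s['q'])
c=viewer.camera("wrist"); cv2.imwrite("pics/wrist9.png",c["pixels"][:,:,::-1])
E
```

```text
[0.55361446 0.08622232 0.20501647] [ 9.99997354e-01 -1.23826933e-03 -1.70031807e-03  9.31003541e-04] [-0.14872057 -0.46132908  0.25901352] 0.04985140031917033 [-0.45618439  0.55610122  0.29108968  2.07813645 -0.29220556  0.54928534
  0.04222248]
```

View pics/wrist9.png

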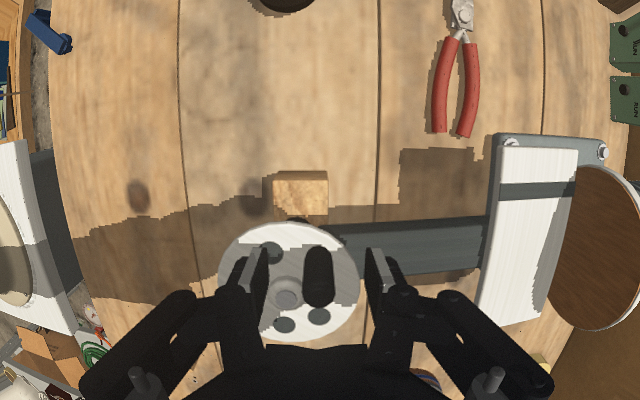

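Call:
send_rows:
  series:
    - [0, 0.004, 0.001, 0, 0, 0]
    - [0, 0.004, 0.001, 0, 0, 0]

```text
time_s: 11.25
position: [0.5548, 0.0928, 0.2089]
ee_rot: [1.0, -0.0, 0.001, -0.0]
ft_force: [0.8, 0.6, 0.3]
finger_gap: 0.0502
```

```bash
python3 - <<'E'
from h import *
F=[]
for i in range(6):
    viewer.camera("top"); s=telemetry.sense();F.append(s['ft_force'])
F=np.array(F);print(s['position'],F.round(2),F.mean(0))
E
```

```text
[0.55430901 0.09276906 0.20821522] [[-0.77 -0.04  0.28]
 [-0.05  0.85  0.98]
 [ 0.07 -0.06  0.3 ]
 [ 0.41 -0.33 -1.17]
 [-0.38 -0.79 -0.7 ]
 [ 0.7   0.19 -0.4 ]] [-0.0042099  -0.02795927 -0.11772256]
```

Call:
send_rows:
  series:
    - [0, 0, 0, 0, 0, 0]
    - [0, 0, 0, 0, 0, 0]
    - [0, 0, 0, 0, 0, 0]
    - [0, 0, 0, 0, 0, 0]
  claw: 0.005

```text
time_s: 11.95
position: [0.5543, 0.0927, 0.208]
ee_rot: [1.0, 0.0, 0.0, -0.0]
ft_force: [-0.2, 0.0, 2.3]
finger_gap: 0.0126
```

```bash
python3 - <<'E'
from h import *
F=[]
for i in range(6):
    viewer.camera("top"); s=telemetry.sense();F.append(s['ft_force'])
F=np.array(F);print(s['position'],s['finger_gap'],F.round(2),F.mean(0))
c=viewer.camera("wrist"); cv2.imwrite("pics/wrist10.png",c["pixels"][:,:,::-1])
E
```

```text
[0.5543437  0.09272119 0.20794677] 0.012364823633205657 [[ 0.27  0.05  2.24]
 [-0.06 -0.16  2.3 ]
 [ 0.24  0.16  2.67]
 [-0.15 -0.    2.05]
 [ 0.    0.45  2.16]
 [-0.07 -0.15  3.09]] [0.04010761 0.05621566 2.41942793]
```

View pics/wrist10.png

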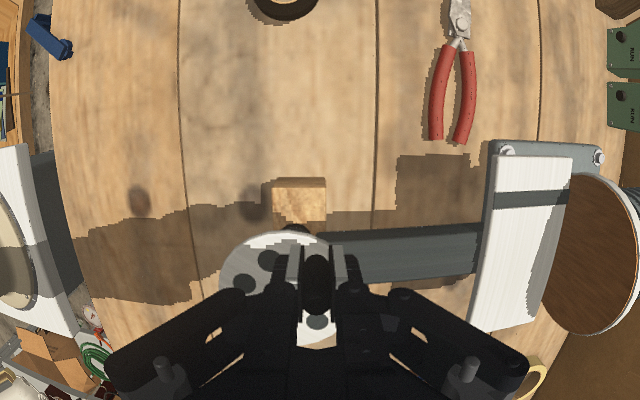

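The grip is held with a 12.4 mm opening, and forces in the plane are about 0. Next I'll work out the clockwise circle rows.

```bash
python3 - <<'E'
import numpy as np
th0=56.8
def P(k):t=np.radians(th0-k);return np.array([32*np.cos(t),32*np.sin(t),-k/60])
for a in range(0,600,60):
    print(a,[list((P(a+d)-P(a)).round(1)/1000) for d in (15,30,45,60)])
E
```

```text
0 [[np.float64(0.0063), np.float64(-0.0054), np.float64(-0.0002)], [np.float64(0.011), np.float64(-0.0123), np.float64(-0.0005)], [np.float64(0.013800000000000002), np.float64(-0.0202), np.float64(-0.0008)], [np.float64(0.0144), np.float64(-0.0286), np.float64(-0.001)]]
60 [[np.float64(-0.0016), np.float64(-0.008199999999999999), np.float64(-0.0002)], [np.float64(-0.0052), np.float64(-0.0157), np.float64(-0.0005)], [np.float64(-0.0106), np.float64(-0.0221), np.float64(-0.0008)], [np.float64(-0.0175), np.float64(-0.0268), np.float64(-0.001)]]
120 [[np.float64(-0.0079), np.float64(-0.0028), np.float64(-0.0002)], [np.float64(-0.0162), np.float64(-0.0034), np.float64(-0.0005)], [np.float64(-0.024399999999999998), np.float64(-0.0018), np.float64(-0.0008)], [np.float64(-0.032), np.float64(0.0018), np.float64(-0.001)]]
180 [[np.float64(-0.0063), np.float64(0.0054), np.float64(-0.0002)], [np.float64(-0.011), np.float64(0.0123), np.float64(-0.0005)], [np.float64(-0.013800000000000002), np.float64(0.0202), np.float64(-0.0008)], [np.float64(-0.0144), np.float64(0.0286), np.float64(-0.001)]]
240
[... 936 characters left out ...]
 np.float64(-0.0005)], [np.float64(-0.0106), np.float64(-0.0221), np.float64(-0.0008)], [np.float64(-0.0175), np.float64(-0.0268), np.float64(-0.001)]]
480 [[np.float64(-0.0079), np.float64(-0.0028), np.float64(-0.0002)], [np.float64(-0.0162), np.float64(-0.0034), np.float64(-0.0005)], [np.float64(-0.024399999999999998), np.float64(-0.0018), np.float64(-0.0008)], [np.float64(-0.032), np.float64(0.0018), np.float64(-0.001)]]
540 [[np.float64(-0.0063), np.float64(0.0054), np.float64(-0.0002)], [np.float64(-0.011), np.float64(0.0123), np.float64(-0.0005)], [np.float64(-0.013800000000000002), np.float64(0.0202), np.float64(-0.0008)], [np.float64(-0.0144), np.float64(0.0286), np.float64(-0.001)]]
```

Call:
send_rows:
  series:
    - [0.0063, -0.0054, -0.0002, 0, 0, 0]
    - [0.011, -0.0123, -0.0005, 0, 0, 0]
    - [0.0138, -0.0202, -0.0008, 0, 0, 0]
    - [0.0144, -0.0286, -0.001, 0, 0, 0]
    - [0.0144, -0.0286, -0.001, 0, 0, 0]

```text
time_s: 12.8
position: [0.5686, 0.0619, 0.2068]
ee_rot: [1.0, -0.001, -0.0, 0.0]
ft_force: [-1.6, -0.9, 4.2]
finger_gap: 0.012
```

```bash
cat > m.py <<'E'
from h import *
import sys
np.set_printoptions(precision=4,suppress=True)
C=np.array([.5368,.0658])
def m(n=6):
    F=[]
    for i in range(n):
        viewer.camera("top"); s=telemetry.sense();F.append(s['ft_force'])
    F=np.array(F);f=F.mean(0);d=s['position'][:2]-C;r=np.linalg.norm(d);e=d/r;t=np.array([e[1],-e[0]])
    print(s['time_s'],s['position'],'gap',round(s['finger_gap'],4),'ang',np.degrees(np.arctan2(d[1],d[0])).round(2),'r',r.round(4),'F',f.round(2),'push(tangential,clockwise)',(-f[:2]@t).round(2),'radial force on tool',(f[:2]@e).round(2))
m(int(sys.argv[1]) if len(sys.argv)>1 else 6)
E
python3 m.py
```

```text
13.1 [0.5688 0.0642 0.2069] gap 0.0126 ang -2.91 r 0.032 F [-2.28 -0.89  4.26] push(tangential,clockwise) -1.0 radial force on tool -2.23
```

Call:
send_rows:
  series:
    - [-0.0018, -0.0082, 0.0, 0, 0, 0]
    - [-0.0055, -0.0157, -0.0003, 0, 0, 0]
    - [-0.0109, -0.0221, -0.0005, 0, 0, 0]
    - [-0.0177, -0.0268, -0.0008, 0, 0, 0]
    - [-0.0177, -0.0268, -0.0008, 0, 0, 0]

```text
time_s: 13.6
position: [0.5494, 0.0365, 0.206]
ee_rot: [1.0, -0.0, -0.001, -0.0]
ft_force: [-1.0, 1.7, 0.0]
finger_gap: 0.0123
```

```bash
python3 m.py
```

```text
13.9 [0.5511 0.0373 0.206 ] gap 0.0118 ang -63.38 r 0.0318 F [-1.5   1.19  0.35] push(tangential,clockwise) -0.81 radial force on tool -1.73
```

Call:
send_rows:
  series:
    - [-0.0079, -0.0027, -0.0002, 0, 0, 0]
    - [-0.016, -0.0031, -0.0005, 0, 0, 0]
    - [-0.016, -0.0031, -0.0005, 0, 0, 0]

```text
time_s: 14.2
position: [0.5336, 0.0341, 0.2055]
ee_rot: [1.0, 0.0, -0.001, -0.0]
ft_force: [-0.7, 1.6, -1.0]
finger_gap: 0.0126
```

```bash
python3 m.py
```

```text
14.5 [0.535  0.034  0.2056] gap 0.0123 ang -93.25 r 0.0318 F [-0.75  0.4  -0.51] push(tangential,clockwise) -0.77 radial force on tool -0.35
```

Call:
send_rows:
  series:
    - [-0.0082, 0.0016, -0.0003, 0, 0, 0]
    - [-0.0158, 0.0052, -0.0005, 0, 0, 0]
    - [-0.0158, 0.0052, -0.0005, 0, 0, 0]

```text
time_s: 14.8
position: [0.5179, 0.0401, 0.205]
ee_rot: [1.0, 0.0, -0.001, -0.0]
ft_force: [-0.8, -0.5, -1.7]
finger_gap: 0.0121
```

```bash
python3 m.py
```

```text
15.1 [0.5191 0.0393 0.205 ] gap 0.0121 ang -123.75 r 0.0319 F [-0.97  0.4  -0.75] push(tangential,clockwise) -1.03 radial force on tool 0.2
```

Call:
send_rows:
  series:
    - [-0.0063, 0.0054, -0.0002, 0, 0, 0]
    - [-0.011, 0.0123, -0.0005, 0, 0, 0]
    - [-0.011, 0.0123, -0.0005, 0, 0, 0]

```text
time_s: 15.4
position: [0.5075, 0.053, 0.2045]
ee_rot: [1.0, 0.001, -0.0, -0.0]
ft_force: [-1.1, 1.1, -0.5]
finger_gap: 0.0121
```

```bash
python3 m.py
```

```text
15.7 [0.5081 0.0517 0.2045] gap 0.0121 ang -153.82 r 0.032 F [-1.14  0.56 -0.74] push(tangential,clockwise) -1.0 radial force on tool 0.77
```

There's no contact by 210°; the baseline tangential push is about -0.9 N. I'll go on.

Call:
send_rows:
  series:
    - [-0.0028, 0.0079, -0.0003, 0, 0, 0]
    - [-0.0034, 0.0163, -0.0005, 0, 0, 0]
    - [-0.0034, 0.0163, -0.0005, 0, 0, 0]

```text
time_s: 16.0
position: [0.5049, 0.0696, 0.204]
ee_rot: [1.0, 0.001, 0.0, -0.0]
ft_force: [0.1, 1.3, -0.7]
finger_gap: 0.0123
```

```bash
python3 m.py
```

```text
16.3 [0.5048 0.068  0.2041] gap 0.0123 ang 176.09 r 0.0321 F [ 0.22  1.17 -1.28] push(tangential,clockwise) -1.18 radial force on tool -0.14
```

Call:
send_rows:
  series:
    - [0.0016, 0.0082, -0.0002, 0, 0, 0]
    - [0.0052, 0.0157, -0.0005, 0, 0, 0]
    - [0.0052, 0.0157, -0.0005, 0, 0, 0]

```text
time_s: 16.6
position: [0.511, 0.0851, 0.2035]
ee_rot: [1.0, 0.001, 0.001, -0.0]
ft_force: [0.3, 0.8, -1.4]
finger_gap: 0.0125
```

```bash
python3 m.py
```

```text
16.9 [0.51   0.0837 0.2036] gap 0.0123 ang 146.27 r 0.0322 F [ 1.13  0.62 -2.08] push(tangential,clockwise) -1.14 radial force on tool -0.59
```

Call:
send_rows:
  series:
    - [0.0054, 0.0064, -0.0003, 0, 0, 0]
    - [0.0123, 0.0111, -0.0005, 0, 0, 0]
    - [0.0123, 0.0111, -0.0005, 0, 0, 0]

```text
time_s: 17.2
position: [0.5237, 0.0953, 0.203]
ee_rot: [1.0, 0.0, 0.001, 0.0]
ft_force: [2.1, -1.5, -0.7]
finger_gap: 0.0123
```

```bash
python3 m.py
```

```text
17.5 [0.5223 0.0946 0.2031] gap 0.0127 ang 116.68 r 0.0323 F [ 1.75 -1.09 -1.54] push(tangential,clockwise) -1.07 radial force on tool -1.76
```

Call:
send_rows:
  series:
    - [0.0079, 0.0027, -0.0002, 0, 0, 0]
    - [0.0162, 0.0032, -0.0005, 0, 0, 0]
    - [0.0162, 0.0032, -0.0005, 0, 0, 0]

```text
time_s: 17.8
position: [0.5398, 0.0979, 0.2025]
ee_rot: [1.0, -0.0, 0.0, 0.0]
ft_force: [0.9, -1.2, -0.8]
finger_gap: 0.0123
```

```bash
python3 m.py
```

```text
18.1 [0.5384 0.098  0.2026] gap 0.0124 ang 87.1 r 0.0322 F [ 0.92 -1.81 -0.84] push(tangential,clockwise) -1.01 radial force on tool -1.76
```

Call:
send_rows:
  series:
    - [0.0082, -0.0016, -0.0003, 0, 0, 0]
    - [0.0158, -0.0052, -0.0005, 0, 0, 0]
    - [0.0158, -0.0052, -0.0005, 0, 0, 0]

```text
time_s: 18.4
position: [0.5554, 0.092, 0.2021]
ee_rot: [1.0, -0.0, 0.0, 0.0]
ft_force: [0.9, -2.2, -0.0]
finger_gap: 0.0121
```

```bash
python3 m.py
```

```text
18.7 [0.5544 0.0927 0.2021] gap 0.0125 ang 56.87 r 0.0321 F [ 0.29 -1.79 -0.3 ] push(tangential,clockwise) -1.22 radial force on tool -1.34
```

Call:
send_rows:
  series:
    - [0.0063, -0.0054, -0.0002, 0, 0, 0]
    - [0.011, -0.0123, -0.0005, 0, 0, 0]
    - [0.011, -0.0123, -0.0005, 0, 0, 0]

```text
time_s: 19.0
position: [0.5658, 0.0794, 0.2016]
ee_rot: [1.0, -0.001, 0.0, 0.0]
ft_force: [-1.6, -2.4, 1.0]
finger_gap: 0.0123
```

```bash
python3 m.py
```

```text
19.3 [0.5654 0.0802 0.2016] gap 0.0123 ang 26.61 r 0.032 F [-0.69 -2.75  0.89] push(tangential,clockwise) -2.15 radial force on tool -1.85
```

The tangential reading jumped at 390°. I'll creep slowly now, so that arm overshoot doesn't confuse the sign.

Call:
send_rows:
  series:
    - [0.0002, -0.0005, 0, 0, 0, 0]
    - [0.0005, -0.001, 0, 0, 0, 0]
    - [0.0007, -0.0015, 0, 0, 0, 0]
    - [0.0009, -0.002, -0.0001, 0, 0, 0]
    - [0.00115, -0.0025, -0.0001, 0, 0, 0]

```text
time_s: 19.8
position: [0.5662, 0.0785, 0.2015]
ee_rot: [1.0, 0.0, -0.0, -0.0]
ft_force: [-3.0, 1.4, 3.4]
finger_gap: 0.0127
```

```bash
python3 m.py
```

```text
20.1 [0.5664 0.0781 0.2015] gap 0.0124 ang 22.48 r 0.0321 F [-2.63  1.74  3.38] push(tangential,clockwise) 2.62 radial force on tool -1.77
```

Call:
send_rows:
  series:
    - [0.0002, -0.0005, 0, 0, 0, 0]
    - [0.0004, -0.001, 0, 0, 0, 0]
    - [0.0006, -0.0015, 0, 0, 0, 0]
    - [0.0008, -0.002, -0.0001, 0, 0, 0]
    - [0.001, -0.0026, -0.0001, 0, 0, 0]

```text
time_s: 20.6
position: [0.5674, 0.0753, 0.2014]
ee_rot: [1.0, 0.0, -0.0, -0.0]
ft_force: [-2.6, 2.3, 4.0]
finger_gap: 0.012
```

```bash
python3 m.py
```

```text
20.9 [0.5674 0.0752 0.2014] gap 0.0125 ang 17.14 r 0.032 F [-2.69  1.86  3.99] push(tangential,clockwise) 2.57 radial force on tool -2.02
```

Creeping forward, the push at a pause is steady at +2.6 N, against about 1 N of friction before contact. That puts the bearing at roughly 6–7 N. The back-friction rise at 390° agrees, which places contact near 360°. I'll release the grip here; the jaw direction is nearly radial, so opening shouldn't turn the wheel.

Call:
send_rows:
  series:
    - [0, 0, 0, 0, 0, 0]
    - [0, 0, 0, 0, 0, 0]
    - [0, 0, 0, 0, 0, 0]
    - [0, 0, 0, 0, 0, 0]
  claw: 0.05

```text
time_s: 21.3
position: [0.5676, 0.0752, 0.2013]
ee_rot: [1.0, -0.0, 0.0, 0.0]
ft_force: [-0.8, 0.7, 1.0]
finger_gap: 0.0497
```

Call:
send_rows:
  series:
    - [0, 0, 0.02, 0, 0, 0]
    - [0, 0, 0.05, 0, 0, 0]
    - [0, 0, 0.08, 0, 0, 0]
    - [0, -0.03, 0.1, 0, 0, 0]
    - [0, -0.07, 0.1, 0, 0, 0]

```text
time_s: 21.8
position: [0.5688, 0.0065, 0.3041]
ee_rot: [1.0, 0.002, 0.002, -0.001]
ft_force: [1.5, 0.5, -0.8]
finger_gap: 0.0501
```

Call:
send_rows:
  series:
    - [0, 0, 0, 0, 0, 0]
    - [0, 0, 0, 0, 0, 0]
    - [0, 0, 0, 0, 0, 0]

```text
time_s: 22.1
position: [0.5674, 0.0062, 0.3011]
ee_rot: [1.0, 0.0, -0.0, -0.0]
ft_force: [0.3, 0.2, -1.0]
finger_gap: 0.0503
```

```bash
python3 - <<'E'
from h import *
import pickle
s=telemetry.sense();print(s['position'],s['ft_force'])
c=viewer.camera("wrist");pickle.dump(c,open("w11.pkl","wb")); p=c["pixels"][:,:,::-1];cv2.imwrite("pics/wrist11.png",p)
y,x=wproj(c,(.5368,.0634,.12))[::-1].astype(int);print(x,y)
y0=max(0,y-75);print(x-100,y0)
cv2.imwrite("pics/c11.png",cv2.resize(p[y0:y0+150,x-100:x+100],None,fx=4,fy=4,interpolation=cv2.INTER_CUBIC))
E
```

```text
[0.5673729  0.00615019 0.3010793 ] [ 0.28949894  0.18468774 -0.9892145 ]
278 130
178 55
```

View pics/c11.png

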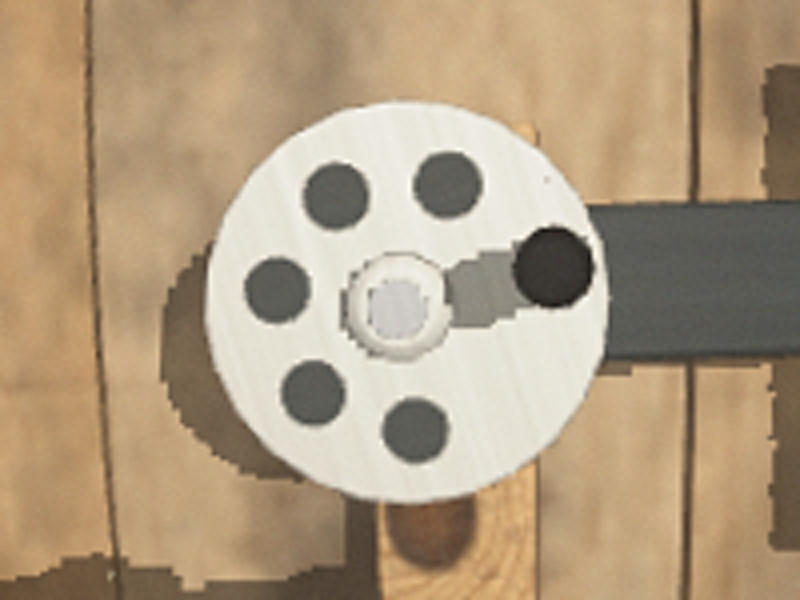

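```bash
python3 - <<'E'
from h import *
import pickle
c=pickle.load(open("w11.pkl","rb"));np.set_printoptions(precision=4,suppress=True)
f=lambda u:crop(u,178,55,4,4)
for z in (.115,.118):
  C=watz(c,f((407.5,301)),z);g=watz(c,f((554,267)),z+.046);print(C,g,np.linalg.norm((g-C)[:2]),np.degrees(np.arctan2(*(g-C)[:2][::-1])))
print([watz(c,f(p),.038) for p in [(379,540),(537,540),(537,125)]])
for n in ("top","scene"):
  t=viewer.camera(n)["pixels"][:,:,::-1];cv2.imwrite(f"pics/{n}12.png",t)
E
```

```text
[0.5368 0.0637 0.115 ] [0.5671 0.073  0.161 ] 0.03172290554951802 17.02811238679525
[0.5372 0.064  0.118 ] [0.5671 0.0732 0.164 ] 0.03136073434102586 17.07943672741824
[array([ 0.5178, -0.0095,  0.038 ]), array([ 0.5623, -0.0096,  0.038 ]), array([0.5626, 0.1045, 0.038 ])]
```

View pics/top12.png

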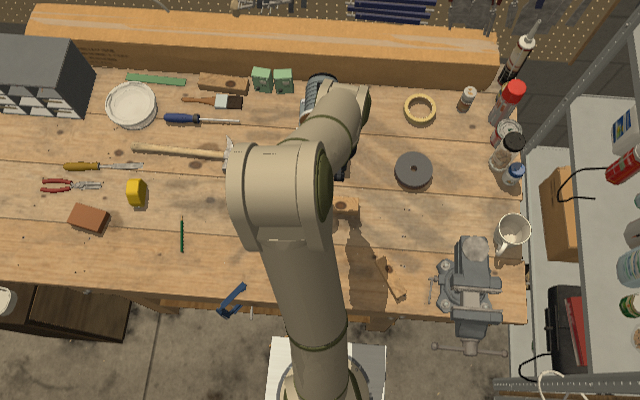

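View pics/scene12.png

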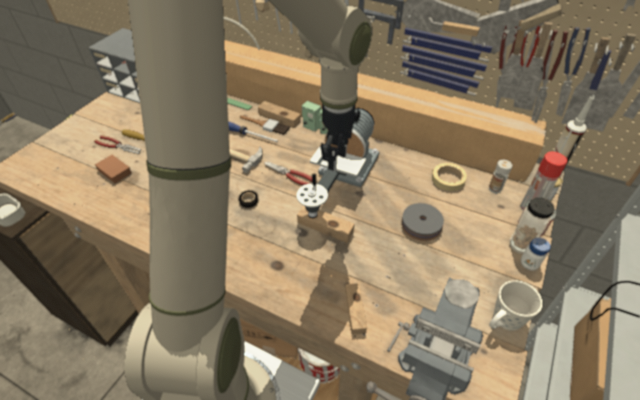

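The wheel stayed at 17°, where I left it. In the scene view the foot stands over the block at about (318,218), the tape (248,199), the pliers and the discs are where they were, and the gripper is clear. Handing in.

```bash
python3 -c "
from rig import job_done
print(job_done())"
```

```text
the job is handed in; nothing more can be done
None
```

The offcut is under the levelling foot and let go, the foot is screwed down to light contact, and I handed the job in after about 22 s. No verdict was reported.

**Placing the offcut:** I gripped it at one end, dragged it flat and square toward the foot, then pushed its end face the rest of the way. I pushed it because the wrist camera would otherwise have come too close to the handwheel.

**Screwing down:** I gripped the handwheel and turned it clockwise about 400°, with pauses to read the force. Contact came near 360°. I then opened the gripper and backed off.

**Last checks:**
- **Position:** the screw axis is about 3 mm off the offcut's long centre line (limit 9.5 mm) and about 37 mm from its middle (limit 67 mm).
- **Wheel:** it stayed at 17° after release, the same angle as before I let go.
- **Bearing force:** I estimate 6–7 N, and at most about 10 N, against the required 1.5–13 N. I inferred this from a 2.6 N push on the grip at a pause and did not measure it directly.
- **Force readings:** the earlier pauses, after faster moves, read the opposite sign because the arm overshot and sprang back. I therefore trusted only the slow-creep readings, which did not rise noticeably over the last 5°. That is within noise.
- **Other objects:** the tape, pliers and discs look unmoved in the pictures.

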